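# Stock the raked seasoning rack in order and flip the station tag

### The job

Stock the raked seasoning rack one pocket at a time, in this order: the salt mill into the pocket with one dot, then the green-capped jar into the pocket with two dots, then the brown-capped jar into the pocket with three dots, each with its cap or top outward and fully down in its pocket, and left there. When all three are in, lift the yellow tag off the red rail over its end stop and hang it on the bar of the green rail. Leave the pen, the two dip dishes and the bell where they are.

Things in the scene. Friction and masses are not known exactly. Their poses are not given: they have to be found in the camera images.
- salt_mill: Clear and grey salt mill, upright, no lid to open, 44 mm diameter at the foot, tapering to a head about 34 mm across from 65 mm height up, 90 mm tall, 0.08 to 0.17 kg. Origin at the centre of its underside, z up along its axis. Starts standing on the worktop.
- green_jar: Round spice jar with a bright green cap (green and white on top), 46 mm diameter, 106 mm tall, 0.08 to 0.17 kg. Origin at the centre of its underside, z up along its axis. Starts standing on the worktop.
- brown_jar: Round spice jar with a dark brown cap (its flat top has a green and orange picture), 44 mm diameter, 105 mm tall, 0.08 to 0.17 kg. Origin at the centre of its underside, z up along its axis. Starts standing on the worktop.
- pocket_1_cup: Fixed white rack pocket, ONE black dot on its outer wall that looks to the robot's left. Raked 30 degrees, its mouth leaning to the robot's right. Origin: centre of the inner floor, 36 mm above the worktop; z: pocket axis, out of the mouth; y: along the row; the dots are on its +x wall. Inside 52 x 52 mm, 42 mm deep, walls 4 mm. Pockets stand 86 mm apart, in any order.
- pocket_2_cup: The same kind of pocket, marked with TWO black dots.
- pocket_3_cup: The same kind of pocket, marked with THREE black dots.
- rail_red: Fixed tag rail, red foot (50 x 104 mm) and red knobs. A steel bar of 8 mm diameter runs along its y axis, centre 95 mm above the origin; posts at y = -45 and +45 mm with 14 mm knobs, tops at 119 mm, are the end stops. Origin: centre of the foot's underside, on the worktop. The tag hangs on it at the start.
- rail_green: The same kind of tag rail with a green foot and green knobs, empty at the start, standing next to the red one on either side of it. Behind both rails, about 55 mm past their bars, stands a fixed film dispenser, 83 mm high at its front, with a raised lid at x about 0.53 to 0.6 m up to 190 mm high.
- tag: Loose yellow folded tag, 0.06 kg, astride the bar: roof 30 mm long along y, two flared cheeks (12 to 20 mm inside, across x) reaching 50 mm below the roof, and on top a grip tab 12 mm thick along x, 26 mm along y, 6 to 34 mm above the origin. Origin: underside of the roof, where it rests on the bar (99 mm above the worktop when hung); y along the bar, z up.
- pen: Red and white marker pen, 135 mm long, 17 mm thick, lying between rack and jars; a bystander. Origin at the centre of its underside.
- dip_dish: Black dip dish, 70 mm across, 19 mm high, left of the rack; a bystander. Origin at the centre of its underside.
- bell: Steel order bell on a black foot, 84 mm across, 56 mm high, at the front, left of the rack; a bystander. Origin at the centre of its underside.
- shelf_pole (a point): Foot of the fixed grey pole, 45 mm in diameter, over 1 m tall, that carries the shelf above the back of the worktop; keep the gripper and arm clear of it.
- white_dish: Cream-white dip dish, 70 mm across, 19 mm high, among the jars; a bystander. Origin at the centre of its underside.

How it is judged:
By the outcome, as a careful person would: the job done as asked, in the order asked, and still so for the second after the job is handed in, with the robot touching nothing.
It also fails if it takes over 72 s, if anything falls off the work surface, if the arm or the gripper's body presses on something with over 40 N, if the wrist force passes 120 N, or if a joint passes its speed limit or range.

### The arm

A 6-joint arm with a two-finger parallel gripper is mounted at the origin on a cart in front of the work surface, level with it; the furniture and walls round the work are solid. World frame = base frame: x ahead of the robot, y to its left, z up, the work surface at z = 0. Lengths are in m, angles in degrees, forces in N, time in s.
With the tool pointing down it reaches from about 0.4 to 0.825 m from the base axis. Payload 7 kg.
Tool frame: the origin (TCP) lies between the finger pads; the fingertips stand 11 mm ahead of it and the grasp point (between the pads) lies 8 mm behind it; z points along the fingers, y is the line along which they close (so a half turn about z gives the same grasp; the last joint's range is limited). The gripper opens to 85 mm and grips with 20 to 120 N. Pads are 22 mm wide; open, the fingers measure 114 mm over their backs; the gripper's body (76 mm by 85 mm) begins 54 mm behind the grasp point. The pads swing forward as they close: fully open they stand 13 mm farther back than shut.
Start: joints at [79.704, 20.546, 0.682, 0, -70.136, -16.507], TCP at [0.304, 0.602, 0.242] pointing down, gripper open.
Joint ranges: [-176.03, 176.03], [-82.01, 121.73], [-58.28, 71.71], [-173.87, 95.51], [-174.79, -0.11], [-173.66, 173.66]. Speed limits (degrees/s): [136.94, 136.94, 172.46, 180, 180, 180].

### API

Orientations are given as [roll, pitch, yaw] about the fixed x, y, z axes, in that order (R = Rz(yaw) Ry(pitch) Rx(roll)).
In Python, from workcell import bot gives the robot as it stands.
- The arm moves only by the tool shift_gripper, called as name(argument=value, ...) on one line, values as JSON. Schema: {"type":"object","properties":{"segments":{"type":"array","items":{"type":"number"},"minItems":6,"maxItems":120},"finger_gap":{"type":"number"},"only":{"type":"string"},"quiet":{"type":"boolean"},"lines":{"type":"string"}},"required":["segments"],"additionalProperties":false}. segments is one flat list of numbers that holds 1 to 20 rows one after another, with no inner brackets; each row has 6 numbers: dx, dy, dz in m, then a rotation vector rx, ry, rz in degrees; each row shifts and turns the commanded pose from where the row before left it, along the tool's axes as they then stand; what a row does not reach is not made up. A row lasts 1/10 s, in which the tool goes at most 0.05 m and 8.59 degrees, less where a joint would pass 70% of its speed; a pose out of reach is approached as far as the arm can. finger_gap is the finger opening in m, set as the call begins (left out keeps the last). The fingers move at their own pace and stop on an object; the grip force is fixed at half the most. Time passes only in rows, so rows that do not move let the fingers close. The tool returns the time, the measured TCP pose, the force, the opening and the grip force at its end. only (a regular expression) keeps the lines of the reply that match it, lines (a string "A,B") keeps lines A to B, and quiet returns only ok. Input that does not fit is refused with a message, and nothing moves.
- bot.observe(): the state, without advancing time (a new reading comes with each control period).
- bot.grab_frame(name): name is "scene" or "top"; returns a dict with "frame" (400x640x3 uint8, red, green, blue), "K" (3x3 intrinsics, pixels), "R" (3x3) and "t" (3): a world point X has camera coordinates R X + t. Camera axes: x right, y down, z forward; pixel columns grow to the right and rows downward; lengths in m; the calibration is good to about 2 mm. A picture is of the moment at which its call begins. There is no depth.
- bot.close_job(): hands the job in; it is judged then, once.
The state is a dict: "t": time; "qpos": joint angles; "qd": joint speeds; "joint_torque": joint torques, N m; "position": TCP position; "orientation": TCP orientation; "force": force on the tool from outside, world axes, zero at the start; "wrist_torque": the same for the moment, N m; "gripper_width": finger opening in m; "gripper_force": force on a finger pad.
Only numpy, scipy, OpenCV 4.12 (cv2) and the standard library are available. Lean on these libraries where they do the work, as an engineer would, in place of code of your own. Each camera call takes 0.05 s, during which the arm holds its last target. There are 200 camera calls.

## Working session

There is one attempt and no reset: what is moved stays moved. The work goes in short steps, Python scripts to look and compute and a tool call to move; the robot and the scene stay as the last step left them, time stands still between calls to the robot, and variables do not carry over. Pictures are saved under pics/ and viewed, at most 10 in all, crops included, and the job is handed in when it is done.

```bash
ls; mkdir -p pics
```

Run:
```python
from workcell import bot
import cv2
s=bot.observe();print(s)
for n in("scene","top"):
    d=bot.grab_frame(n);print(n,d["K"].round(1).tolist(),d["R"].round(4).tolist(),d["t"].round(4).tolist(), (-d["R"].T@d["t"]).round(3))
    cv2.imwrite(f"pics/{n}0.png",d["frame"][:,:,::-1])
```

```text
pics
workcell.py
{'t': 0.0, 'qpos': array([ 7.97037694e+01,  2.05891584e+01,  6.32307292e-01, -2.00130935e-02,
       -7.01356313e+01, -1.65065575e+01]), 'qd': array([ 0.00789877, -0.13410701,  0.01226623, -0.0439372 , -0.05111828,
       -0.03424242]), 'joint_torque': array([-1.44818018e-04, -5.83321238e+01,  2.93412459e+01,  6.93729892e+00,
       -5.96264668e-03,  2.66710856e-05]), 'position': array([0.30418642, 0.60203976, 0.24137856]), 'orientation': array([ 1.79905983e+02, -8.24085774e-03, -2.68095969e+01]), 'force': array([0.23013849, 0.06941943, 0.20020432]), 'wrist_torque': array([0.02007345, 0.00246412, 0.03722575]), 'gripper_force': 0.0, 'gripper_width': 0.08523922773616115}
scene [[513.0, 0.0, 329.9], [0.0, 513.0, 203.9], [0.0, 0.0, 1.0]] [[0.5655, -0.8247, -0.0101], [-0.651, -0.4388, -0.6194], [0.5064, 0.3568, -0.785]] [-0.3167, 0.4103, 1.1067] [-0.114 -0.476  1.12 ]
top [[378.1, 0.0, 322.2], [0.0, 378.1, 199.7], [0.0, 0.0, 1.0]] [[0.0092, -1.0, -0.0027], [-0.987, -0.0087, -0.1605], [0.1604, 0.0041, -0.987]] [0.0033, 0.5568, 0.9119] [0.403 0.004 0.989]
```

View pics/scene0.png

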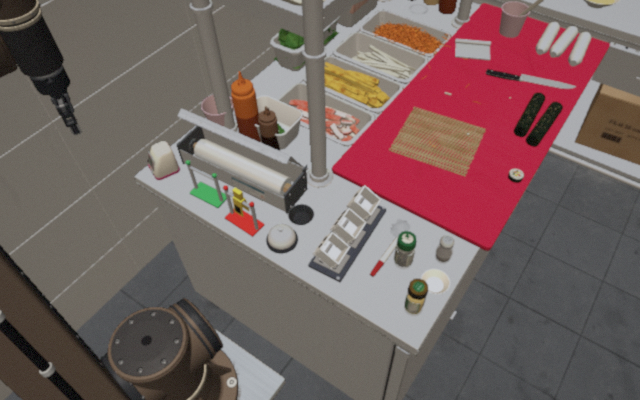

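View pics/top0.png

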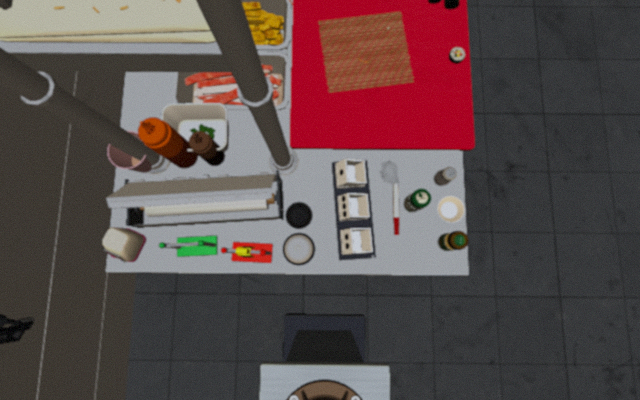

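The scene shows the rack at about (350,235), the salt mill at (446,248), the green jar at (405,248), the brown jar at (417,295), the red rail at (243,215) and the green rail at (207,192). In the top view the pockets are at (352,175), (353,207) and (357,241). Next I'll take zoomed crops.

Run:
```python
import cv2
a=cv2.imread("pics/top0.png")[150:280,325:485];b=cv2.imread("pics/scene0.png")[180:320,310:470]
cv2.imwrite("pics/c1.png",cv2.resize(a,None,fx=4.6,fy=4.6,interpolation=cv2.INTER_CUBIC))
cv2.imwrite("pics/c2.png",cv2.resize(b,None,fx=4,fy=4,interpolation=cv2.INTER_CUBIC))
```

```text
(no output)
```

View pics/c1.png

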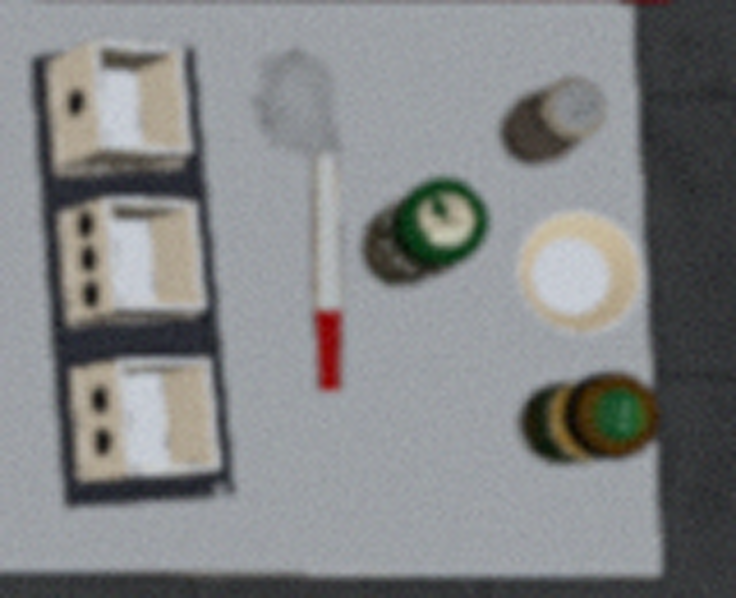

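View pics/c2.png

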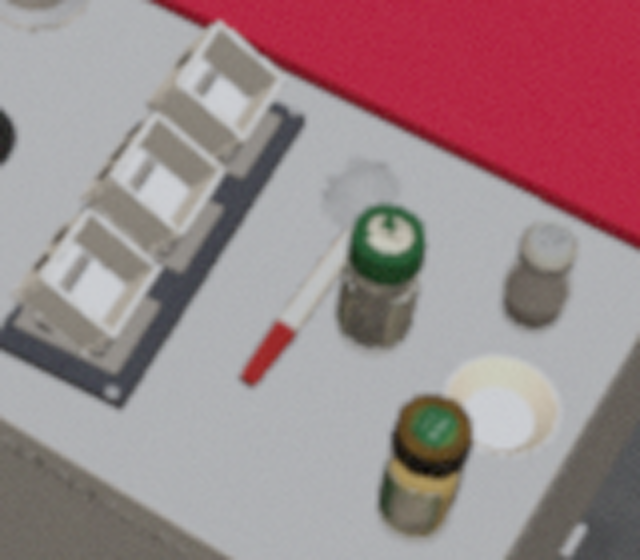

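Top crop: the far pocket has 1 dot, the middle has 3 and the near has 2. The mill top is at (575,107), the green top at (444,222) and the brown top at (614,415). In the scene crop the tops are at (549,243), (388,235) and (436,425). I'll triangulate these and crop the rails.

Create h.py:
```python
import numpy as np,cv2
from workcell import bot
C={"scene":([[513.0,0,329.9],[0,513.0,203.9],[0,0,1]],),}
def cam(n):
    import pickle,os
    f=f"{n}.pkl"
    if not os.path.exists(f):
        d=bot.grab_frame(n);pickle.dump({k:np.array(d[k]) for k in"KRt"},open(f,"wb"))
    return pickle.load(open(f,"rb"))
def ray(n,p):
    d=cam(n);v=d["R"].T@np.linalg.solve(d["K"],[p[0],p[1],1.]);return -d["R"].T@d["t"],v/np.linalg.norm(v)
def plane(n,p,z):
    o,v=ray(n,p);return o+v*(z-o[2])/v[2]
def tri(pt,ps):
    A=np.zeros((3,3));b=np.zeros(3);r=[ray("top",pt),ray("scene",ps)]
    for o,v in r: M=np.eye(3)-np.outer(v,v);A+=M;b+=M@o
    X=np.linalg.solve(A,b);return X,max(np.linalg.norm(np.cross(X-o,v)) for o,v in r)
T=lambda p:(325+(p[0]+.5)/4.6-.5,150+(p[1]+.5)/4.6-.5)
S=lambda p:(310+(p[0]+.5)/4-.5,180+(p[1]+.5)/4-.5)
```

Run:
```python
from h import *
np.set_printoptions(precision=4,suppress=True)
for n,a,b,z in(("mill",(575,107),(549,243),.09),("green",(444,222),(388,235),.106),("brown",(614,415),(436,425),.105)):
    print(n,plane("top",T(a),z),plane("scene",S(b),z),*tri(T(a),S(b)))
P={1:([(98,45),(108,158),(190,45),(192,158)],[(218,25),(155,95),(282,78),(233,148)]),
3:([(108,208),(118,322),(190,198),(207,312)],[(155,115),(100,188),(222,165),(163,250)]),
2:([(118,360),(125,478),(205,357),(222,468)],[(90,210),(28,285),(160,262),(95,338)])}
for k,(a,b) in P.items():
    X=[tri(T(p),S(q)) for p,q in zip(a,b)]
    for x,e in X:print(k,x,round(e,4))
    print("mean",np.mean([x for x,e in X],0))
for p in [(35,58),(190,48),(232,490),(68,505)]:print("plate",plane("top",T(p),0.005))
a=cv2.imread("pics/top0.png")[220:275,150:290];b=cv2.imread("pics/scene0.png")[150:245,175:275]
cv2.imwrite("pics/r.png",np.vstack([cv2.resize(a,(700,275),interpolation=cv2.INTER_CUBIC)[:, :600],cv2.resize(b[:80],(600,480),interpolation=cv2.INTER_CUBIC)])[:755])
x=cv2.imread("pics/r.png");cv2.imwrite("pics/ra.png",cv2.resize(a,(784,308),interpolation=cv2.INTER_CUBIC));cv2.imwrite("pics/rb.png",cv2.resize(b,(600,570),interpolation=cv2.INTER_CUBIC))
```

```text
mill [ 0.6184 -0.3017  0.09  ] [ 0.6153 -0.3056  0.09  ] [ 0.6202 -0.3043  0.0829] 0.00016685954421301682
green [ 0.5533 -0.2262  0.106 ] [ 0.5556 -0.2263  0.106 ] [ 0.5535 -0.2263  0.108 ] 0.0008060127776343204
brown [ 0.4551 -0.3092  0.105 ] [ 0.4587 -0.3109  0.105 ] [ 0.4563 -0.31    0.1066] 0.0018149754872437132
1 [ 0.6496 -0.0489  0.0909] 0.0003
1 [ 0.5839 -0.0498  0.0892] 0.0067
1 [ 0.6551 -0.0991  0.0659] 0.0027
1 [ 0.5934 -0.1002  0.0581] 0.003
mean [ 0.6205 -0.0745  0.076 ]
3 [ 0.5624 -0.055   0.0916] 0.001
3 [ 0.5007 -0.0582  0.0872] 0.002
3 [ 0.573  -0.1008  0.0614] 0.0002
3 [ 0.5074 -0.106   0.0522] 0.0061
mean [ 0.5359 -0.08    0.0731]
2 [ 0.4828 -0.06    0.0852] 0.0004
2 [ 0.4199 -0.0614  0.0832] 0.0026
2 [ 0.4872 -0.1085  0.0627] 0.001
2 [ 0.4236 -0.1115  0.0652] 0.006
mean [ 0.4534 -0.0854  0.0741]
plate [ 0.6653 -0.0175  0.005 ]
plate [ 0.6721 -0.1079  0.005 ]
plate [ 0.4172 -0.129   0.005 ]
plate [ 0.4081 -0.0372  0.005 ]
```

View pics/ra.png

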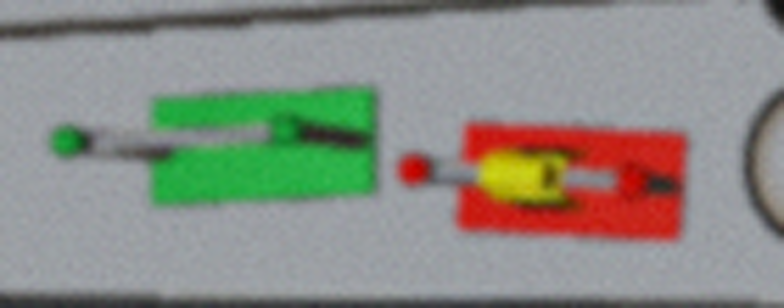

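View pics/rb.png

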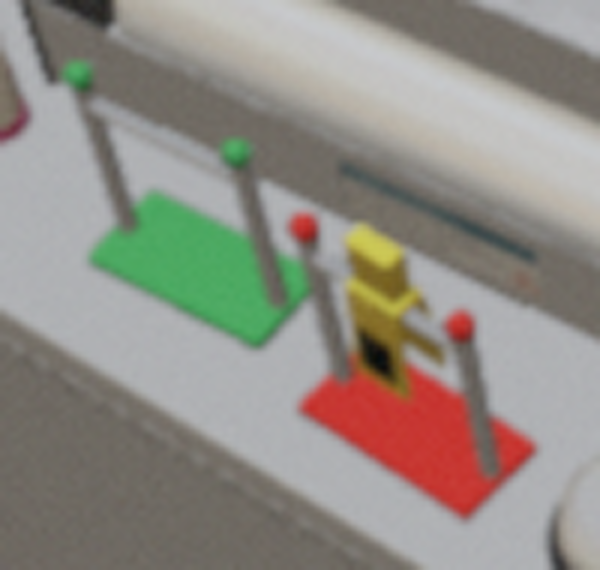

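Run:
```python
from h import *
np.set_printoptions(precision=4,suppress=True)
for k,p in((1,(76,101)),(3,(89,259)),(2,(101,420.5))):print("dots",k,plane("top",T(p),.069))
A=lambda p:(150+(p[0]+.5)/5.6-.5,220+(p[1]+.5)/5.6-.5)
B=lambda p:(175+(p[0]+.5)/6-.5,150+(p[1]+.5)/6-.5)
for n,a,b,z in(("red+",(412,170),(303,228),.112),("red-",(632,182),(460,326),.112),("gr+",(67,142),(77,74),.112),("gr-",(286,130),(236,152),.112),("tab",(500,175),(376,245),.133)):
    print(n,plane("top",A(a),z),plane("scene",B(b),z),*tri(A(a),B(b)))
print("pole",plane("top",(284,163),0.01))
```

```text
dots 1 [ 0.6244 -0.0385  0.069 ]
dots 3 [ 0.5378 -0.0455  0.069 ]
dots 2 [ 0.4519 -0.0518  0.069 ]
red+ [0.4266 0.235  0.112 ] [0.4291 0.236  0.112 ] [0.4268 0.2336 0.1159] 0.00042643466145372665
red- [0.4225 0.1443 0.112 ] [0.4255 0.1456 0.112 ] [0.4228 0.1432 0.1165] 0.0005161831449886377
gr+ [0.4367 0.3779 0.112 ] [0.4404 0.3806 0.112 ] [0.4366 0.3749 0.1188] 0.0001366223892490349
gr- [0.4425 0.2879 0.112 ] [0.4455 0.2896 0.112 ] [0.4424 0.2859 0.1172] 0.00030191581846005275
tab [0.4244 0.194  0.133 ] [0.4279 0.1896 0.133 ] [0.4262 0.1918 0.1332] 0.002801395534878507
pole [0.6607 0.1112 0.01  ]
```

shift_gripper(segments=[0, 0, 0, 0, 0, 8.43, 0, 0, 0, 0, 0, 8.43, 0, 0, 0, 0, 0, 8.43, 0, 0, 0, 0, 0, 8.43, 0, 0, 0, 0, 0, 8.43, 0, 0, 0, 0, 0, 8.43, 0, 0, 0, 0, 0, 8.43], finger_gap=0.07)

```text
t: 0.9
position: [0.3043, 0.6024, 0.242]
orientation: [180.0, -0.0, -86.2]
force: [-0.8, -0.8, -0.0]
gripper_width: 0.0698
gripper_force: 0.0
```

shift_gripper(segments=[0.0478, -0.0057, 0, 0, 0, 0, 0.0478, -0.0057, 0, 0, 0, 0, 0.0478, -0.0057, 0, 0, 0, 0, 0.0478, -0.0057, 0, 0, 0, 0, 0.0478, -0.0057, 0, 0, 0, 0, 0.0478, -0.0057, 0, 0, 0, 0, 0.0478, -0.0057, 0, 0, 0, 0, 0.0478, -0.0057, 0, 0, 0, 0, 0.0478, -0.0057, 0, 0, 0, 0, 0.0478, -0.0057, 0, 0, 0, 0, 0.0478, -0.0057, 0, 0, 0, 0, 0.0478, -0.0057, 0, 0, 0, 0, 0.0478, -0.0057, 0, 0, 0, 0, 0.0478, -0.0057, 0, 0, 0, 0, 0.0478, -0.0057, 0, 0, 0, 0, 0.0478, -0.0057, 0, 0, 0, 0, 0.0478, -0.0057, 0, 0, 0, 0, 0.0478, -0.0057, 0, 0, 0, 0, 0, 0, 0, 0, 0, 0])

```text
t: 2.8
position: [0.4696, -0.2528, 0.2414]
orientation: [179.9, -0.0, -86.1]
force: [-1.3, 1.6, -1.4]
gripper_width: 0.0704
gripper_force: 0.0
```

shift_gripper(segments=[0.0151, -0.0359, 0.0175, 0, 0, 0, 0.0151, -0.0359, 0.0175, 0, 0, 0, 0.0152, -0.0359, 0.0175, 0, 0, 0, 0.0152, -0.036, 0.0175, 0, 0, 0, 0, 0, 0.04, 0, 0, 0, 0, 0, 0.04, 0, 0, 0, 0, 0, 0.0214, 0, 0, 0, 0, 0, 0, 0, 0, 0])

```text
t: 3.6
position: [0.6147, -0.297, 0.0666]
orientation: [179.6, 0.1, -85.8]
force: [-0.5, 0.6, 0.1]
gripper_width: 0.07
gripper_force: 0.0
```

shift_gripper(segments=[0, 0, 0, 0, 0, 0, 0, 0, 0, 0, 0, 0, 0, 0, 0, 0, 0, 0, 0, 0, 0, 0, 0, 0, 0, 0, 0, 0, 0, 0, 0, 0, 0, 0, 0, 0, 0, 0, 0, 0, 0, 0], finger_gap=0)

```text
t: 4.3
position: [0.6188, -0.2985, 0.0734]
orientation: [-179.8, -0.1, -85.8]
force: [0.1, 1.2, 7.2]
gripper_width: 0.0315
gripper_force: 59.6
```

shift_gripper(segments=[0, 0, -0.02, 0, 0, 0, 0, 0, -0.04, 0, 0, 0, 0, 0, -0.04, 0, 0, 0, 0, 0, -0.03, 0, 0, 0, 0, 0, 0, 0, 0, 0, 0, 0, 0, 0, 0, 0])

```text
t: 4.9
position: [0.6173, -0.2979, 0.2021]
orientation: [-179.9, 0.0, -85.8]
force: [-0.3, -0.8, -2.1]
gripper_width: 0.0311
gripper_force: 59.9
```

Run:
```python
from h import *
s=bot.observe();print(s["position"],s["orientation"],s["gripper_width"],s["force"],s["qpos"].round(1))
f={n:bot.grab_frame(n)["frame"][:,:,::-1] for n in("top","scene")}
X=s["position"]
o=[]
for n in f:
    d=cam(n);p=d["K"]@(d["R"]@(X-[0,0,.03])+d["t"]);p=p[:2]/p[2];x,y=int(p[0])-40,int(p[1])-50
    x=max(x,0);y=max(y,0);print(n,x,y);o.append(cv2.resize(f[n][y:y+110,x:x+80],(400,550),interpolation=cv2.INTER_CUBIC))
cv2.imwrite("pics/m.png",np.hstack(o))
```

```text
[ 0.6172738  -0.29792376  0.20208527] [-1.79875870e+02  2.56772799e-03 -8.58282734e+01] 0.03109140684860548 [-0.33930977 -0.77356814 -2.11088642] [ -9.5  22.9  -1.1  -0.  -65.9  13.7]
top 420 114
scene 410 168
```

View pics/m.png

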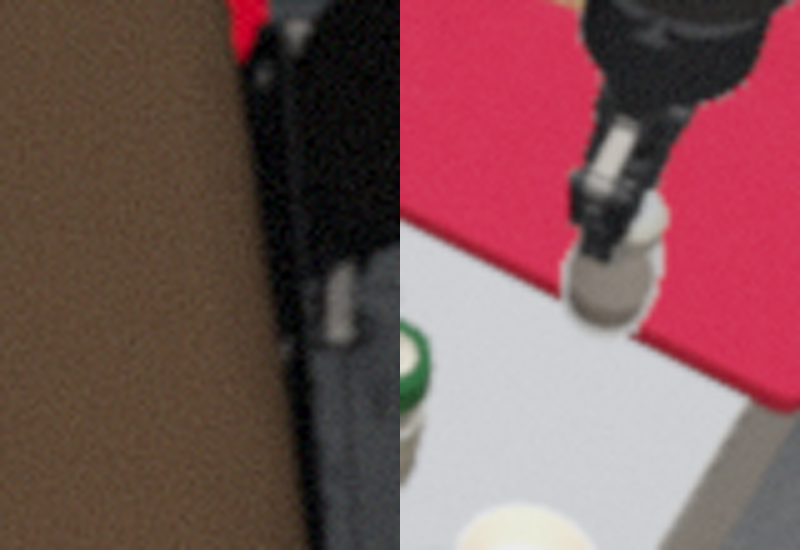

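The scene crop shows the mill held upright, with its axis about 5.5 mm off the TCP toward tool +x, which matches the measured grasp position. I'll tilt now and correct for that offset.

Add to h.py:
```python
from scipy.spatial.transform import Rotation as Ro
def go(X,rpy=None):
    s=bot.observe();R=Ro.from_euler("xyz",s["orientation"],degrees=True)
    print("pos",s["position"].round(4),"ori",s["orientation"].round(2),"F",s["force"].round(1),"w",s["gripper_width"].round(4))
    print("delta tool",(R.inv().apply(np.array(X)-s["position"])).round(4), "rotvec", None if rpy is None else (R.inv()*Ro.from_euler("xyz",rpy,degrees=True)).as_rotvec(degrees=True).round(2))
r=np.array([.0745,-.9972,0]);zz=np.array([0,0,1.]);a=.5*r+.866*zz;xt=.866*r-.5*zz
M={1:np.array([.625,-.0742,.0724]),3:np.array([.5392,-.0805,.0724]),2:np.array([.4535,-.0868,.0724])}
RPY=(Ro.from_euler("z",-85.75,degrees=True)*Ro.from_euler("x",180,degrees=True)*Ro.from_euler("y",-30,degrees=True)).as_euler("xyz",degrees=True)
def pose(k,h,off,up): # TCP for jar bottom at 'up' above the mouth; h=TCP height above jar bottom, off=jar offset in tool x
    return M[k]+a*(h+up)-off*xt
```

```text
(no output)
```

shift_gripper(segments=[0, 0, 0, 0, -7.5, 0, 0, 0, 0, 0, -7.5, 0, 0, 0, 0, 0, -7.5, 0, 0, 0, 0, 0, -7.5, 0, 0, 0, 0, 0, 0, 0])

```text
t: 5.5
position: [0.6156, -0.3009, 0.1957]
orientation: [179.6, 30.4, -86.3]
force: [0.6, -0.8, -2.9]
gripper_width: 0.0316
gripper_force: 59.9Traceback (most recent call last):
```

```bash
python3 -c "
from h import *
go(pose(1,.0715,.0055,.03),RPY)"
```

```text
  File "<string>", line 3, in <module>
    go(pose(1,.0715,.0055,.03),RPY)
    ~~^^^^^^^^^^^^^^^^^^^^^^^^^^^^^
  File "h.py", line 23, in go
    print("pos",s["position"].round(4),"ori",s["orientation"].round(2),"F",s["force"].round(1),"w",s["gripper_width"].round(4))
                                                                                                   ^^^^^^^^^^^^^^^^^^^^^^^^
AttributeError: 'float' object has no attribute 'round'
```

```bash
sed -i 's/s\["gripper_width"\].round(4)/round(s["gripper_width"],4)/' h.py
python3 -c "
from h import *
go(pose(1,.0715,.0055,.03),RPY)"
```

```text
pos [ 0.6156 -0.3009  0.1957] ori [179.58  30.45 -86.31] F [ 0.6 -0.8 -2.9] w 0.0316
delta tool [-0.1383 -0.0253  0.119 ] rotvec [ 0.14  0.45 -0.48]
```

shift_gripper(segments=[-0.0277, -0.0051, 0.0238, 0, 0, 0, -0.0277, -0.0051, 0.0238, 0, 0, 0, -0.0277, -0.0051, 0.0238, 0, 0, 0, -0.0276, -0.005, 0.0238, 0, 0, 0, -0.0276, -0.005, 0.0238, 0, 0, 0, 0, 0, 0, 0, 0, 0, 0, 0, 0, 0, 0, 0, 0, 0, 0, 0, 0, 0])

```text
t: 6.3
position: [0.6292, -0.1179, 0.1666]
orientation: [180.0, 30.0, -85.8]
force: [0.6, -0.2, -1.6]
gripper_width: 0.0314
gripper_force: 60.0
```

Run:
```python
from h import *
go(pose(1,.0715,.0055,.03),RPY)
f={n:bot.grab_frame(n)["frame"][:,:,::-1] for n in("top","scene")}
o=[f["top"][110:220,320:400],f["scene"][150:260,350:430]]
cv2.imwrite("pics/n.png",np.hstack([cv2.resize(x,(400,550),interpolation=cv2.INTER_CUBIC) for x in o]))
```

```text
pos [ 0.6292 -0.1179  0.1666] ori [179.95  29.95 -85.83] F [ 0.6 -0.2 -1.6] w 0.0314
delta tool [0.0036 0.0009 0.002 ] rotvec [ 0.01 -0.05 -0.07]
```

View pics/n.png

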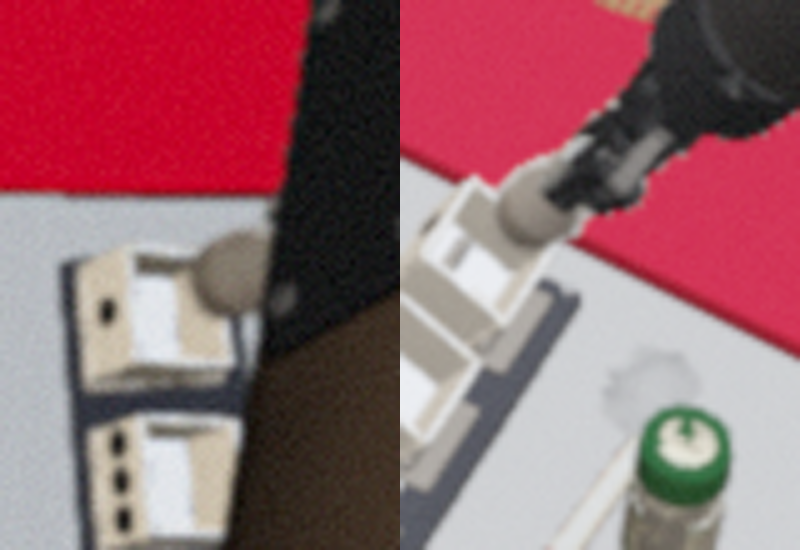

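Run:
```python
from h import *
s=bot.observe();R=Ro.from_euler("xyz",s["orientation"],degrees=True).as_matrix();P=s["position"]
for off in(.0,.0055):
  for hh in (0,.0715):
    X=P+R@np.array([off,0,hh])
    for n,x0,y0 in(("top",320,110),("scene",350,150)):
        d=cam(n);p=d["K"]@(d["R"]@X+d["t"]);p=p[:2]/p[2];print(n,off,hh,X.round(4),((p-[x0,y0]+.5)*5-.5).round())
X=M[1];
for n,x0,y0 in(("top",320,110),("scene",350,150)):
    d=cam(n);p=d["K"]@(d["R"]@X+d["t"]);p=p[:2]/p[2];print(n,"mouth",((p-[x0,y0]+.5)*5-.5).round())
```

```text
top 0.0 0 [ 0.6293 -0.1184  0.1668] [296. 250.]
scene 0.0 0 [ 0.6293 -0.1184  0.1668] [179. 168.]
top 0.0 0.0715 [ 0.6267 -0.0828  0.1048] [203. 288.]
scene 0.0 0.0715 [ 0.6267 -0.0828  0.1048] [107. 220.]
top 0.0055 0 [ 0.6297 -0.1232  0.164 ] [306. 251.]
scene 0.0055 0 [ 0.6297 -0.1232  0.164 ] [187. 175.]
top 0.0055 0.0715 [ 0.6271 -0.0876  0.1021] [213. 289.]
scene 0.0055 0.0715 [ 0.6271 -0.0876  0.1021] [115. 227.]
top mouth [180. 308.]
scene mouth [ 88. 255.]
```

Run:
```python
from h import *
R=Ro.from_euler("xyz",[180,0,-85.8],degrees=True).as_matrix();P=np.array([.6173,-.2979,.2021])
for off in(.0,.0055):
  for hh in (.05,.06,.0715):
    X=P+R@np.array([off,0,hh]);n="scene"
    d=cam(n);p=d["K"]@(d["R"]@X+d["t"]);p=p[:2]/p[2];print(n,off,hh,X.round(4),((p-[410,168]+.5)*5-.5).round())
# mill mask now
f=bot.grab_frame("top")["frame"];g=bot.grab_frame("scene")["frame"]
print(f[164,352:376].tolist());print(g[[180,190,196,200],370:390].tolist()[1])
```

```text
scene 0.0 0.05 [ 0.6173 -0.2979  0.1521] [196. 278.]
scene 0.0 0.06 [ 0.6173 -0.2979  0.1421] [192. 291.]
scene 0.0 0.0715 [ 0.6173 -0.2979  0.1306] [188. 305.]
scene 0.0055 0.05 [ 0.6177 -0.3034  0.1521] [207. 283.]
scene 0.0055 0.06 [ 0.6177 -0.3034  0.1421] [203. 295.]
scene 0.0055 0.0715 [ 0.6177 -0.3034  0.1306] [199. 310.]
[[120, 116, 113], [107, 105, 97], [115, 110, 96], [125, 119, 104], [139, 128, 113], [147, 137, 121], [127, 116, 102], [102, 93, 81], [105, 97, 84], [105, 97, 86], [121, 108, 101], [128, 120, 107], [131, 122, 110], [130, 119, 109], [128, 118, 102], [128, 120, 106], [133, 122, 112], [127, 119, 107], [126, 120, 105], [133, 123, 110], [131, 124, 110], [98, 90, 80], [59, 53, 50], [22, 29, 29]]
[[143, 134, 127], [144, 136, 125], [154, 144, 134], [155, 147, 137], [155, 147, 137], [154, 146, 138], [149, 140, 133], [148, 142, 132], [141, 132, 124], [115, 107, 100], [78, 75, 70], [55, 51, 51], [48, 46, 45], [41, 40, 44], [42, 40, 41], [58, 58, 55], [69, 69, 67], [63, 61, 59], [50, 49, 50], [41, 43, 45]]
```

The mill foot is at about (230,277) in the top crop and (138,210) in the scene crop. It sits above the mouth, high on its axis and about 3 mm too far in +x. I'll correct for that and descend along the tool axis while watching the force.

shift_gripper(segments=[0.003, 0.003, 0.01, 0, 0, 0, 0, 0, 0.015, 0, 0, 0, 0, 0, 0.015, 0, 0, 0, 0, 0, 0.01, 0, 0, 0, 0, 0, 0, 0, 0, 0, 0, 0, 0, 0, 0, 0])

```text
t: 7.1
position: [0.6248, -0.0952, 0.1219]
orientation: [180.0, 30.0, -85.8]
force: [0.2, -0.7, -0.2]
gripper_width: 0.0311
gripper_force: 60.0
```

Run:
```python
from h import *
go(pose(1,.0715,.0055,-.042),RPY)
f={n:bot.grab_frame(n)["frame"][:,:,::-1] for n in("top","scene")}
o=[f["top"][110:220,320:400],f["scene"][150:260,350:430]]
cv2.imwrite("pics/o.png",np.hstack([cv2.resize(x,(400,550),interpolation=cv2.INTER_CUBIC) for x in o]))
```

```text
pos [ 0.6248 -0.0952  0.1219] ori [179.96  29.99 -85.79] F [ 0.2 -0.7 -0.2] w 0.0311
delta tool [ 0.0012 -0.0017  0.0238] rotvec [ 0.02 -0.01 -0.03]
```

View pics/o.png

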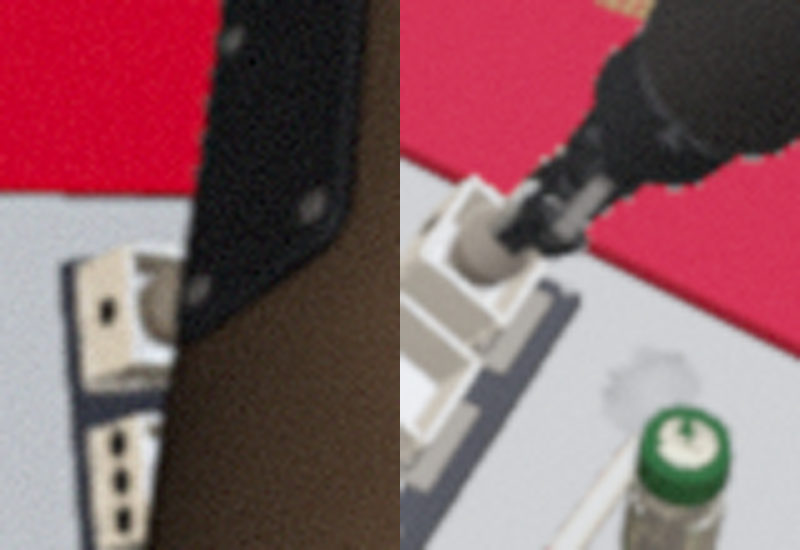

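The mill is inside the pocket mouth, centred, with no contact force. I'll keep descending until it touches the floor.

shift_gripper(segments=[0, 0, 0.01, 0, 0, 0, 0, 0, 0.01, 0, 0, 0, 0, 0, 0, 0, 0, 0, 0, 0, 0, 0, 0, 0])

```text
t: 7.6
position: [0.6246, -0.086, 0.1054]
orientation: [-179.9, 29.9, -85.8]
force: [-0.3, -2.7, 5.1]
gripper_width: 0.0311
gripper_force: 60.7
```

shift_gripper(segments=[0, 0, 0.003, 0, 0, 0, 0, 0, 0.002, 0, 0, 0, 0, 0, 0, 0, 0, 0, 0, 0, 0, 0, 0, 0])

```text
t: 8.0
position: [0.6249, -0.0866, 0.1043]
orientation: [-179.7, 29.7, -85.6]
force: [-4.7, -14.7, 23.8]
gripper_width: 0.0313
gripper_force: 62.7
```

shift_gripper(segments=[0, 0, 0.003, 0, 0, 0, 0, 0, 0, 0, 0, 0, 0, 0, 0, 0, 0, 0])

```text
t: 8.3
position: [0.6254, -0.0872, 0.1035]
orientation: [-179.6, 29.5, -85.5]
force: [-6.2, -21.3, 32.8]
gripper_width: 0.0312
gripper_force: 63.8
```

shift_gripper(segments=[0, 0, 0.003, 0, 0, 0, 0, 0, 0, 0, 0, 0, 0, 0, 0, 0, 0, 0])

```text
t: 8.6
position: [0.6268, -0.0875, 0.1025]
orientation: [-179.3, 29.4, -85.4]
force: [-5.7, -27.7, 39.1]
gripper_width: 0.0311
gripper_force: 65.4
```

The mill is seated: 48 N axial, and the TCP is 75 mm above the pocket floor against a 72 mm grasp height. I'll unload, release and retreat along the axis.

shift_gripper(segments=[0, 0, -0.004, 0, 0, 0, 0, 0, -0.004, 0, 0, 0])

```text
t: 8.8
position: [0.6258, -0.0861, 0.1048]
orientation: [-179.6, 29.8, -85.7]
force: [1.2, -2.0, 0.6]
gripper_width: 0.0312
gripper_force: 60.5
```

shift_gripper(segments=[0, 0, 0, 0, 0, 0, 0, 0, 0, 0, 0, 0, 0, 0, 0, 0, 0, 0], finger_gap=0.065)

```text
t: 9.1
position: [0.6234, -0.083, 0.1013]
orientation: [179.9, 30.1, -85.8]
force: [-0.8, 0.1, -1.0]
gripper_width: 0.0653
gripper_force: 0.0
```

shift_gripper(segments=[0, 0, -0.02, 0, 0, 0, 0, 0, -0.04, 0, 0, 0, 0, 0, -0.04, 0, 0, 0, 0, 0, 0, 0, 0, 0, 0, 0, 0, 0, 0, 0])

```text
t: 9.6
position: [0.6278, -0.1336, 0.189]
orientation: [-179.9, 30.0, -85.8]
force: [0.1, 0.2, -0.8]
gripper_width: 0.0651
gripper_force: 0.0
```

Run:
```python
from h import *
go([.5543,-.2262,.22],[180,0,-85.8])
```

```text
pos [ 0.6278 -0.1336  0.189 ] ori [-179.94   30.01  -85.81] F [ 0.1  0.2 -0.8] w 0.0651
delta tool [ 0.0598  0.08   -0.0704] rotvec [-6.000e-02  3.001e+01 -2.000e-02]
```

shift_gripper(segments=[0.015, 0.02, -0.0176, 0, 0, 0, 0.015, 0.02, -0.0176, 0, 0, 0, 0.015, 0.02, -0.0176, 0, 0, 0, 0.015, 0.02, -0.0176, 0, 0, 0, 0, 0, 0, 0, 7.5, 0, 0, 0, 0, 0, 7.5, 0, 0, 0, 0, 0, 7.5, 0, 0, 0, 0, 0, 7.5, 0, 0, 0, 0, 0, 0, 0, 0, 0, 0, 0, 0, 0, 0, 0, 0, 0, 0, 0], finger_gap=0.075)

```text
t: 10.7
position: [0.5543, -0.2262, 0.2191]
orientation: [179.9, 0.1, -85.8]
force: [0.6, 0.4, 0.3]
gripper_width: 0.0747
gripper_force: 0.0
```

Run:
```python
from h import *
go([.5543,-.2262,.07],[180,0,-85.8])
```

```text
pos [ 0.5543 -0.2262  0.2191] ori [ 1.7994e+02  1.1000e-01 -8.5810e+01] F [0.6 0.4 0.3] w 0.0747
delta tool [ 0.0003 -0.0002  0.1491] rotvec [ 0.06  0.11 -0.01]
```

shift_gripper(segments=[0, 0, 0.035, 0, 0, 0, 0, 0, 0.035, 0, 0, 0, 0, 0, 0.035, 0, 0, 0, 0, 0, 0.025, 0, 0, 0, 0, 0, 0.019, 0, 0, 0, 0, 0, 0, 0, 0, 0, 0, 0, 0, 0, 0, 0, 0, 0, 0, 0, 0, 0])

```text
t: 11.5
position: [0.5551, -0.2272, 0.0719]
orientation: [-179.9, -0.0, -85.9]
force: [-0.5, 0.0, 0.0]
gripper_width: 0.0747
gripper_force: 0.0
```

shift_gripper(segments=[0, 0, 0, 0, 0, 0, 0, 0, 0, 0, 0, 0, 0, 0, 0, 0, 0, 0, 0, 0, 0, 0, 0, 0, 0, 0, 0, 0, 0, 0, 0, 0, 0, 0, 0, 0], finger_gap=0)

```text
t: 12.1
position: [0.555, -0.2267, 0.0721]
orientation: [-179.9, -0.0, -85.8]
force: [0.3, -0.8, 6.9]
gripper_width: 0.0439
gripper_force: 61.2
```

shift_gripper(segments=[0, 0, -0.03, 0, 0, 0, 0, 0, -0.04, 0, 0, 0, 0, 0, -0.04, 0, 0, 0, 0, 0, -0.04, 0, 0, 0, 0, 0, 0, 0, -7.5, 0, 0, 0, 0, 0, -7.5, 0, 0, 0, 0, 0, -7.5, 0, 0, 0, 0, 0, -7.5, 0, 0, 0, 0, 0, 0, 0, 0, 0, 0, 0, 0, 0, 0, 0, 0, 0, 0, 0])

```text
t: 13.2
position: [0.5541, -0.2261, 0.221]
orientation: [180.0, 29.9, -85.8]
force: [-0.1, 0.4, -0.5]
gripper_width: 0.044
gripper_force: 61.5
```

Run:
```python
from h import *
go(pose(2,.07,0,.05),RPY)
```

```text
pos [ 0.5541 -0.2261  0.221 ] ori [180.    29.91 -85.79] F [-0.1  0.4 -0.5] w 0.044
delta tool [-0.0526  0.09    0.0818] rotvec [-0.02 -0.09 -0.03]
```

shift_gripper(segments=[-0.0132, 0.0225, 0.0204, 0, 0, 0, -0.0132, 0.0225, 0.0204, 0, 0, 0, -0.0131, 0.0225, 0.0205, 0, 0, 0, -0.0131, 0.0225, 0.0205, 0, 0, 0, 0, 0, 0, 0, 0, 0, 0, 0, 0, 0, 0, 0, 0, 0, 0, 0, 0, 0, 0, 0, 0, 0, 0, 0])

```text
t: 14.0
position: [0.4589, -0.147, 0.1768]
orientation: [-179.9, 29.9, -85.7]
force: [0.4, 0.4, -0.7]
gripper_width: 0.0438
gripper_force: 61.6
```

Run:
```python
from h import *
go(pose(2,.072,0,.01),RPY)
f={n:bot.grab_frame(n)["frame"] for n in("top","scene")}
g=f["scene"].astype(int);m=((g[...,1]>g[...,0]+30)&(g[...,1]>g[...,2]+20)).astype(np.uint8)
m[:,:300]=0;n,l,st,c=cv2.connectedComponentsWithStats(m)
print([(st[i].tolist(),c[i].round(1)) for i in range(1,n) if st[i][4]>30])
s=bot.observe();R=Ro.from_euler("xyz",s["orientation"],degrees=True).as_matrix()
for h in(-.034,-.02,.072):
    d=cam("scene");p=d["K"]@(d["R"]@(s["position"]+R@[0,0,h])+d["t"]);print(h,p[:2]/p[2])
o=[f["top"][160:270,320:400],f["scene"][170:280,330:410]]
cv2.imwrite("pics/g.png",np.hstack([cv2.resize(x[...,::-1],(400,550),interpolation=cv2.INTER_CUBIC) for x in o]))
```

```text
pos [ 0.4589 -0.147   0.1768] ori [-179.92   29.94  -85.73] F [ 0.4  0.4 -0.7] w 0.0438
delta tool [-0.0002  0.001   0.0386] rotvec [-0.07 -0.06  0.01]
[([353, 220, 14, 15, 91], array([357.8, 226.2])), ([413, 282, 11, 10, 81], array([418.3, 286.3]))]
-0.034 [365.00465666 229.29372458]
-0.02 [361.95570009 231.19797908]
0.072 [343.39489429 242.7903049 ]
```

shift_gripper(segments=[0, 0.001, 0.02, 0, 0, 0, 0, 0, 0.0186, 0, 0, 0, 0, 0, 0.012, 0, 0, 0, 0, 0, 0, 0, 0, 0, 0, 0, 0, 0, 0, 0])

```text
t: 14.6
position: [0.4556, -0.1221, 0.1327]
orientation: [180.0, 30.0, -85.8]
force: [0.4, -0.7, -1.1]
gripper_width: 0.0441
gripper_force: 61.6
```

shift_gripper(segments=[0, 0, 0.008, 0, 0, 0, 0, 0, 0, 0, 0, 0, 0, 0, 0, 0, 0, 0])

```text
t: 14.9
position: [0.455, -0.1178, 0.1257]
orientation: [-180.0, 30.0, -85.8]
force: [-0.4, 0.9, -2.2]
gripper_width: 0.0442
gripper_force: 61.6
```

shift_gripper(segments=[0, 0, 0.01, 0, 0, 0, 0, 0, 0.01, 0, 0, 0, 0, 0, 0.006, 0, 0, 0, 0, 0, 0, 0, 0, 0, 0, 0, 0, 0, 0, 0])

```text
t: 15.4
position: [0.4539, -0.1046, 0.1029]
orientation: [180.0, 30.0, -85.8]
force: [-0.3, 0.5, -0.8]
gripper_width: 0.0442
gripper_force: 61.8
```

shift_gripper(segments=[0, 0, 0.006, 0, 0, 0, 0, 0, 0, 0, 0, 0, 0, 0, 0, 0, 0, 0])

```text
t: 15.7
position: [0.4547, -0.1045, 0.1005]
orientation: [-179.8, 29.8, -85.6]
force: [-4.3, -11.3, 22.1]
gripper_width: 0.0441
gripper_force: 63.8
```

shift_gripper(segments=[0, 0, 0.004, 0, 0, 0, 0, 0, 0, 0, 0, 0, 0, 0, 0, 0, 0, 0])

```text
t: 16.0
position: [0.4554, -0.1054, 0.0986]
orientation: [-179.6, 29.5, -85.4]
force: [-7.6, -24.0, 35.0]
gripper_width: 0.0436
gripper_force: 65.8
```

```bash
python3 -c "
from h import *
go(pose(2,.072,0,-.042),RPY)"
```

```text
pos [ 0.4554 -0.1054  0.0986] ori [-179.64   29.49  -85.41] F [ -7.6 -24.   35. ] w 0.0436
delta tool [-0.0031  0.0005  0.0021] rotvec [-0.2  -0.51  0.3 ]
```

shift_gripper(segments=[0, 0, -0.004, 0, 0, 0, 0, 0, -0.003, 0, 0, 0])

```text
t: 16.2
position: [0.4544, -0.1039, 0.1013]
orientation: [-179.9, 30.0, -85.8]
force: [0.3, -0.4, -2.1]
gripper_width: 0.0439
gripper_force: 61.7
```

shift_gripper(segments=[0, 0, 0, 0, 0, 0, 0, 0, 0, 0, 0, 0, 0, 0, 0, 0, 0, 0], finger_gap=0.065)

```text
t: 16.5
position: [0.4537, -0.1029, 0.1]
orientation: [180.0, 30.0, -85.8]
force: [-0.8, 0.4, 0.5]
gripper_width: 0.0649
gripper_force: 0.0
```

shift_gripper(segments=[0, 0, -0.02, 0, 0, 0, 0, 0, -0.04, 0, 0, 0, 0, 0, -0.04, 0, 0, 0, 0, 0, 0, 0, 0, 0, 0, 0, 0, 0, 0, 0])

```text
t: 17.0
position: [0.4578, -0.1532, 0.1874]
orientation: [-179.9, 30.0, -85.8]
force: [-0.1, -0.2, -0.3]
gripper_width: 0.0647
gripper_force: 0.0
```

Run:
```python
from h import *
go([.457,-.310,.23],[180,0,-85.8])
```

```text
pos [ 0.4578 -0.1532  0.1874] ori [-179.92   29.99  -85.81] F [-0.1 -0.2 -0.3] w 0.0647
delta tool [ 0.1141  0.0121 -0.1151] rotvec [-0.08 29.99 -0.03]
```

shift_gripper(segments=[0.0228, 0.0024, -0.023, 0, 0, 0, 0.0228, 0.0024, -0.023, 0, 0, 0, 0.0228, 0.0024, -0.023, 0, 0, 0, 0.0228, 0.0024, -0.023, 0, 0, 0, 0.0229, 0.0025, -0.0231, 0, 0, 0, 0, 0, 0, 0, 7.5, 0, 0, 0, 0, 0, 7.5, 0, 0, 0, 0, 0, 7.5, 0, 0, 0, 0, 0, 7.5, 0, 0, 0, 0, 0, 0, 0, 0, 0, 0, 0, 0, 0, 0, 0, 0, 0, 0, 0], finger_gap=0.075)

```text
t: 18.2
position: [0.4573, -0.3098, 0.2292]
orientation: [180.0, 0.1, -85.8]
force: [0.3, 0.1, -0.3]
gripper_width: 0.0746
gripper_force: 0.0
```

Run:
```python
from h import *
go([.457,-.310,.07],[180,0,-85.8])
f=bot.grab_frame("scene")["frame"];g=bot.grab_frame("top")["frame"]
o=[g[150:260,320:400],f[170:280,330:410]]
cv2.imwrite("pics/q.png",np.hstack([cv2.resize(x[...,::-1],(400,550),interpolation=cv2.INTER_CUBIC) for x in o]))
```

```text
pos [ 0.4573 -0.3098  0.2292] ori [ 1.7997e+02  1.0000e-01 -8.5800e+01] F [ 0.3  0.1 -0.3] w 0.0746
delta tool [0.0005 0.0003 0.1592] rotvec [ 0.03  0.1  -0.  ]
```

View pics/q.png

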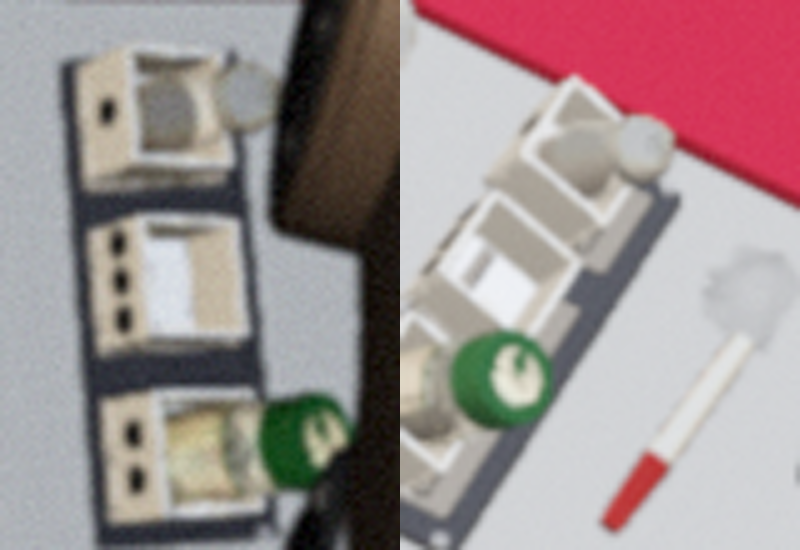

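The mill is in pocket 1 and the green jar in pocket 2, both seated and raked, with the mill top at (245,97) and the green cap at (308,440) in the top crop. Next is the brown jar.

shift_gripper(segments=[0, 0, 0.035, 0, 0, 0, 0, 0, 0.035, 0, 0, 0, 0, 0, 0.035, 0, 0, 0, 0, 0, 0.03, 0, 0, 0, 0, 0, 0.023, 0, 0, 0, 0, 0, 0, 0, 0, 0, 0, 0, 0, 0, 0, 0, 0, 0, 0, 0, 0, 0])

```text
t: 19.1
position: [0.4579, -0.3107, 0.073]
orientation: [-179.9, -0.0, -85.8]
force: [0.2, 0.1, 1.2]
gripper_width: 0.0751
gripper_force: 0.0
```

shift_gripper(segments=[0, 0, 0, 0, 0, 0, 0, 0, 0, 0, 0, 0, 0, 0, 0, 0, 0, 0, 0, 0, 0, 0, 0, 0, 0, 0, 0, 0, 0, 0, 0, 0, 0, 0, 0, 0], finger_gap=0)

```text
t: 19.7
position: [0.4573, -0.3102, 0.0729]
orientation: [-179.9, -0.0, -85.8]
force: [-1.0, -0.5, 5.2]
gripper_width: 0.0427
gripper_force: 59.8
```

shift_gripper(segments=[0, 0, -0.03, 0, 0, 0, 0, 0, -0.04, 0, 0, 0, 0, 0, -0.04, 0, 0, 0, 0, 0, -0.04, 0, 0, 0, 0, 0, 0, 0, -7.5, 0, 0, 0, 0, 0, -7.5, 0, 0, 0, 0, 0, -7.5, 0, 0, 0, 0, 0, -7.5, 0, 0, 0, 0, 0, 0, 0, 0, 0, 0, 0, 0, 0, 0, 0, 0, 0, 0, 0])

```text
t: 20.8
position: [0.4569, -0.3097, 0.2221]
orientation: [-180.0, 29.9, -85.8]
force: [0.5, 0.6, -0.9]
gripper_width: 0.0428
gripper_force: 61.0
```

Run:
```python
from h import *
go(pose(3,.0715,0,.09),RPY)
go(pose(3,.0715,0,.05),RPY)
```

```text
pos [ 0.4569 -0.3097  0.2221] ori [-179.97   29.89  -85.78] F [ 0.5  0.6 -0.9] w 0.0428
delta tool [-0.118  -0.099   0.0792] rotvec [-0.04 -0.11 -0.02]
pos [ 0.4569 -0.3097  0.2221] ori [-179.97   29.89  -85.78] F [ 0.5  0.6 -0.9] w 0.0428
delta tool [-0.1181 -0.099   0.1192] rotvec [-0.04 -0.11 -0.02]
```

shift_gripper(segments=[0, -0.033, 0, 0, 0, 0, 0, -0.033, 0, 0, 0, 0, 0, -0.033, 0, 0, 0, 0, -0.0236, 0, 0.0158, 0, 0, 0, -0.0236, 0, 0.0158, 0, 0, 0, -0.0236, 0, 0.0158, 0, 0, 0, -0.0236, 0, 0.0158, 0, 0, 0, -0.0236, 0, 0.0158, 0, 0, 0, 0, 0, 0.02, 0, 0, 0, 0, 0, 0.02, 0, 0, 0, 0, 0, 0, 0, 0, 0, 0, 0, 0, 0, 0, 0, 0, 0, 0, 0, 0, 0])

```text
t: 22.1
position: [0.5444, -0.1418, 0.1791]
orientation: [-179.9, 29.9, -85.7]
force: [-0.1, -0.2, -1.0]
gripper_width: 0.0429
gripper_force: 61.2
```

```bash
python3 -c "
from h import *
go(pose(3,.0715,0,.01),RPY)"
```

```text
pos [ 0.5444 -0.1418  0.1791] ori [-179.86   29.91  -85.7 ] F [-0.1 -0.2 -1. ] w 0.0429
delta tool [0.     0.0007 0.0417] rotvec [-0.11 -0.09  0.04]
```

shift_gripper(segments=[0, 0.0007, 0.02, 0, 0, 0, 0, 0, 0.0216, 0, 0, 0, 0, 0, 0.012, 0, 0, 0, 0, 0, 0, 0, 0, 0, 0, 0, 0, 0, 0, 0])

```text
t: 22.6
position: [0.5416, -0.1154, 0.1318]
orientation: [-180.0, 30.0, -85.8]
force: [-0.3, -0.5, -0.3]
gripper_width: 0.0427
gripper_force: 61.2
```

shift_gripper(segments=[0, 0, 0.008, 0, 0, 0, 0, 0, 0, 0, 0, 0, 0, 0, 0, 0, 0, 0])

```text
t: 22.9
position: [0.5409, -0.1109, 0.1244]
orientation: [-180.0, 30.0, -85.8]
force: [0.4, 0.6, -0.4]
gripper_width: 0.043
gripper_force: 61.2
```

shift_gripper(segments=[0, 0, 0.01, 0, 0, 0, 0, 0, 0.01, 0, 0, 0, 0, 0, 0.006, 0, 0, 0, 0, 0, 0, 0, 0, 0, 0, 0, 0, 0, 0, 0])

```text
t: 23.4
position: [0.5398, -0.098, 0.1017]
orientation: [180.0, 30.0, -85.8]
force: [-1.6, -2.5, 3.6]
gripper_width: 0.0429
gripper_force: 61.6
```

shift_gripper(segments=[0, 0, 0.006, 0, 0, 0, 0, 0, 0, 0, 0, 0, 0, 0, 0, 0, 0, 0])

```text
t: 23.7
position: [0.5407, -0.0991, 0.1001]
orientation: [-179.7, 29.6, -85.5]
force: [-5.4, -17.3, 27.1]
gripper_width: 0.043
gripper_force: 65.2
```

```bash
python3 -c "
from h import *
go(pose(3,.0715,0,-.042),RPY)"
```

```text
pos [ 0.5407 -0.0991  0.1001] ori [-179.74   29.64  -85.55] F [ -5.4 -17.3  27.1] w 0.043
delta tool [-0.0023  0.0002  0.0038] rotvec [-0.16 -0.36  0.18]
```

shift_gripper(segments=[0, 0, 0.003, 0, 0, 0, 0, 0, 0, 0, 0, 0, 0, 0, -0.004, 0, 0, 0, 0, 0, -0.004, 0, 0, 0])

```text
t: 24.1
position: [0.5402, -0.0982, 0.1016]
orientation: [-179.9, 29.9, -85.8]
force: [-0.2, -0.4, -1.8]
gripper_width: 0.043
gripper_force: 60.6
```

shift_gripper(segments=[0, 0, 0, 0, 0, 0, 0, 0, 0, 0, 0, 0, 0, 0, 0, 0, 0, 0], finger_gap=0.06)

```text
t: 24.4
position: [0.5397, -0.0967, 0.1002]
orientation: [179.9, 30.0, -85.8]
force: [-0.4, 0.5, 0.4]
gripper_width: 0.0598
gripper_force: 0.0
```

shift_gripper(segments=[0, 0, -0.02, 0, 0, 0, 0, 0, -0.04, 0, 0, 0, 0, 0, -0.04, 0, 0, 0, 0, 0, -0.03, 0, 0, 0, 0, 0, 0, 0, 7.5, 0, 0, 0, 0, 0, 7.5, 0, 0, 0, 0, 0, 7.5, 0, 0, 0, 0, 0, 7.5, 0, 0, 0, 0, 0, 0, 0, 0, 0, 0, 0, 0, 0, 0, 0, 0, 0, 0, 0])

```text
t: 25.5
position: [0.5449, -0.162, 0.2133]
orientation: [180.0, 0.1, -85.8]
force: [0.5, -0.5, 0.3]
gripper_width: 0.06
gripper_force: 0.0
```

Run:
```python
from h import *
go([.45,.0,.25],[180,0,0]); print(bot.observe()["qpos"].round(1))
```

```text
pos [ 0.5449 -0.162   0.2133] ori [ 1.7999e+02  1.0000e-01 -8.5820e+01] F [ 0.5 -0.5  0.3] w 0.06
delta tool [-0.1686  0.0828 -0.0364] rotvec [-6.000e-02  9.000e-02 -8.582e+01]
[  3.1  11.8 -15.4  -0.1 -62.8   1.1]
```

shift_gripper(segments=[0, 0, -0.03, 0, 0, 6.8, 0, 0, 0, 0, 0, 0, 0, 0, 0, 0, 0, 0], finger_gap=0.05)

```text
t: 25.8
position: [0.5453, -0.1631, 0.2439]
orientation: [-179.9, 0.1, -92.7]
force: [0.2, 0.5, -0.9]
gripper_width: 0.05
gripper_force: 0.0
```

Run:
```python
from h import *
go([.426,.191,.24],[180,0,-92.6])
f=bot.grab_frame("top")["frame"][:,:,::-1].copy()
h=cv2.cvtColor(f,cv2.COLOR_BGR2HSV);m=cv2.inRange(h,(22,150,120),(35,255,255));m[:225]=0;m[275:]=0;m[:,:200]=0;m[:,300:]=0
ys,xs=np.nonzero(m);print(len(xs),xs.min(),xs.max(),ys.min(),ys.max());
for x in range(xs.min(),xs.max()+1):print(x,ys[xs==x].min(),ys[xs==x].max(),h[int(ys[xs==x].mean()),x].tolist())
```

```text
pos [ 0.5453 -0.1631  0.2439] ori [-1.7992e+02  7.0000e-02 -9.2710e+01] F [ 0.2  0.5 -0.9] w 0.05
delta tool [-0.3481  0.1359  0.0042] rotvec [-0.08  0.07 -0.11]
3 236 236 250 252
236 250 252 [31, 152, 166]
```

shift_gripper(segments=[-0.0387, 0.0151, 0, 0, 0, 0, -0.0387, 0.0151, 0, 0, 0, 0, -0.0387, 0.0151, 0, 0, 0, 0, -0.0387, 0.0151, 0, 0, 0, 0, -0.0387, 0.0151, 0, 0, 0, 0, -0.0387, 0.0151, 0, 0, 0, 0, -0.0387, 0.0151, 0, 0, 0, 0, -0.0386, 0.0151, 0, 0, 0, 0, -0.0386, 0.0151, 0, 0, 0, 0, 0, 0, 0, 0, 0, 0, 0, 0, 0, 0, 0, 0, 0, 0, 0, 0, 0, 0])

```text
t: 27.05
position: [0.4248, 0.191, 0.243]
orientation: [179.9, -0.0, -92.6]
force: [-0.4, 0.7, -0.7]
gripper_width: 0.0499
gripper_force: 0.0
```

Run:
```python
from h import *
go([.426,.191,.118],[180,0,-92.6])
```

```text
pos [0.4248 0.191  0.243 ] ori [ 1.7994e+02 -4.0000e-02 -9.2640e+01] F [-0.4  0.7 -0.7] w 0.0499
delta tool [-0.0002 -0.0013  0.125 ] rotvec [ 0.06 -0.04 -0.04]
```

shift_gripper(segments=[0, -0.0013, 0.04, 0, 0, 0, 0, 0, 0.04, 0, 0, 0, 0, 0, 0.025, 0, 0, 0, 0, 0, 0.012, 0, 0, 0, 0, 0, 0.008, 0, 0, 0, 0, 0, 0, 0, 0, 0, 0, 0, 0, 0, 0, 0, 0, 0, 0, 0, 0, 0])

```text
t: 27.85
position: [0.4266, 0.1919, 0.1194]
orientation: [-179.9, 0.1, -92.6]
force: [0.3, 0.2, -0.5]
gripper_width: 0.0501
gripper_force: 0.0
```

shift_gripper(segments=[0, 0, 0, 0, 0, 0, 0, 0, 0, 0, 0, 0, 0, 0, 0, 0, 0, 0, 0, 0, 0, 0, 0, 0, 0, 0, 0, 0, 0, 0, 0, 0, 0, 0, 0, 0, 0, 0, 0, 0, 0, 0], finger_gap=0)

```text
t: 28.55
position: [0.4263, 0.192, 0.1189]
orientation: [-180.0, 0.0, -92.6]
force: [-0.8, 0.1, 5.6]
gripper_width: 0.0108
gripper_force: 60.2
```

shift_gripper(segments=[0, 0, -0.015, 0, 0, 0, 0, 0, -0.025, 0, 0, 0, 0, 0, -0.03, 0, 0, 0, 0, 0, -0.03, 0, 0, 0, 0, 0, 0, 0, 0, -6.3, 0, 0, 0, 0, 0, 0, 0, 0, 0, 0, 0, 0, 0, 0, 0, 0, 0, 0])

```text
t: 29.35
position: [0.4256, 0.1913, 0.2176]
orientation: [179.9, -0.1, -86.4]
force: [-0.5, -0.4, -0.9]
gripper_width: 0.0108
gripper_force: 59.4
```

Run:
```python
from h import *
go([.4415,.334,.2189],[180,0,-86.3])
f={n:bot.grab_frame(n)["frame"] for n in("top","scene")}
for n in f:
    h=cv2.cvtColor(f[n],cv2.COLOR_RGB2HSV);m=cv2.inRange(h,(20,120,60),(35,255,255))
    c,l,st,ce=cv2.connectedComponentsWithStats(m)
    s=bot.observe();d=cam(n)
    for z in(-.02,-.045):
        p=d["K"]@(d["R"]@(s["position"]+[0,0,z])+d["t"]);print(n,p[:2]/p[2])
    p=p[:2]/p[2]
    print([(st[i].tolist(),ce[i].round(1)) for i in range(1,c) if st[i][4]>8 and np.hypot(*(ce[i]-p))<40])
```

```text
pos [0.4256 0.1913 0.2176] ori [ 1.7992e+02 -6.0000e-02 -8.6440e+01] F [-0.5 -0.4 -0.9] w 0.0108
delta tool [-0.1414 -0.0247 -0.0015] rotvec [ 0.08 -0.06 -0.14]
top [233.29672719 249.33541102]
top [236.03327801 249.6952274 ]
[([235, 245, 8, 11, 61], array([238.7, 249.8]))]
scene [232.00207961 173.44536719]
scene [233.63629821 180.25152339]
[([227, 162, 16, 29, 206], array([234.4, 176.9]))]
```

The tag is held and clear of the red rail. I'll carry it over to the green bar.

shift_gripper(segments=[-0.0283, -0.0049, 0, 0, 0, 0, -0.0283, -0.0049, 0, 0, 0, 0, -0.0283, -0.0049, 0, 0, 0, 0, -0.0283, -0.0049, 0, 0, 0, 0, -0.0282, -0.0051, 0, 0, 0, 0, 0, 0, 0, 0, 0, 0, 0, 0, 0, 0, 0, 0, 0, 0, 0, 0, 0, 0])

```text
t: 30.25
position: [0.4413, 0.3337, 0.218]
orientation: [180.0, -0.0, -86.3]
force: [0.1, -0.5, -0.3]
gripper_width: 0.0108
gripper_force: 59.4
```

Run:
```python
from h import *
go([.4415,.334,.119],[180,0,-86.3])
```

```text
pos [0.4413 0.3337 0.218 ] ori [ 1.7996e+02 -5.0000e-02 -8.6350e+01] F [ 0.1 -0.5 -0.3] w 0.0108
delta tool [-0.0004 -0.0002  0.099 ] rotvec [ 0.04 -0.05 -0.05]
```

shift_gripper(segments=[0, 0, 0.025, 0, 0, 0, 0, 0, 0.02, 0, 0, 0, 0, 0, 0.012, 0, 0, 0, 0, 0, 0.008, 0, 0, 0, 0, 0, 0, 0, 0, 0, 0, 0, 0, 0, 0, 0])

```text
t: 30.85
position: [0.442, 0.3346, 0.1541]
orientation: [-180.0, 0.0, -86.3]
force: [0.7, -0.1, -0.1]
gripper_width: 0.0113
gripper_force: 59.4
```

shift_gripper(segments=[0, 0, 0.012, 0, 0, 0, 0, 0, 0.012, 0, 0, 0, 0, 0, 0.006, 0, 0, 0, 0, 0, 0, 0, 0, 0, 0, 0, 0, 0, 0, 0])

```text
t: 31.35
position: [0.4416, 0.3344, 0.1232]
orientation: [180.0, -0.0, -86.3]
force: [-0.1, 0.7, -0.7]
gripper_width: 0.0108
gripper_force: 59.4
```

shift_gripper(segments=[0, 0, 0.003, 0, 0, 0, 0, 0, 0, 0, 0, 0, 0, 0, 0, 0, 0, 0])

```text
t: 31.65
position: [0.4417, 0.3345, 0.1206]
orientation: [-180.0, 0.0, -86.3]
force: [0.5, -0.0, -0.9]
gripper_width: 0.0112
gripper_force: 59.4
```

shift_gripper(segments=[0, 0, 0.002, 0, 0, 0, 0, 0, 0, 0, 0, 0, 0, 0, 0, 0, 0, 0])

```text
t: 31.95
position: [0.4418, 0.3347, 0.1189]
orientation: [-180.0, 0.0, -86.3]
force: [-1.0, -0.0, 3.8]
gripper_width: 0.0111
gripper_force: 60.0
```

Contact comes at the expected height. I'll release, lift straight up and check by mask.

shift_gripper(segments=[0, 0, 0, 0, 0, 0, 0, 0, 0, 0, 0, 0, 0, 0, 0, 0, 0, 0, 0, 0, 0, 0, 0, 0], finger_gap=0.04)

```text
t: 32.35
position: [0.4416, 0.3343, 0.1183]
orientation: [180.0, -0.0, -86.3]
force: [-0.2, 0.3, 0.4]
gripper_width: 0.04
gripper_force: 0.0
```

shift_gripper(segments=[0, 0, -0.02, 0, 0, 0, 0, 0, -0.03, 0, 0, 0, 0, 0, -0.04, 0, 0, 0, 0, 0, -0.03, 0, 0, 0, 0, 0, 0, 0, 0, 0, 0.04, 0, 0, 0, 0, 0, 0.04, 0, 0, 0, 0, 0, 0.04, 0, 0, 0, 0, 0, 0.04, 0, 0, 0, 0, 0, 0, 0, 0, 0, 0, 0, 0, 0, 0, 0, 0, 0, 0, 0, 0, 0, 0, 0])

```text
t: 33.55
position: [0.452, 0.1752, 0.2383]
orientation: [180.0, 0.0, -86.3]
force: [0.7, -0.3, -1.2]
gripper_width: 0.04
gripper_force: 0.0
```

Run:
```python
from h import *
for n in("top","scene"):
    f=bot.grab_frame(n)["frame"];h=cv2.cvtColor(f,cv2.COLOR_RGB2HSV);m=cv2.inRange(h,(20,120,60),(35,255,255));d=cam(n)
    cv2.imwrite(f"pics/end_{n}.png",f[...,::-1])
    c,l,st,ce=cv2.connectedComponentsWithStats(m)
    for z in(.133,.09,.05):
        p=d["K"]@(d["R"]@[.4416,.334,z]+d["t"]);p=p[:2]/p[2];print(n,z,p.round(1))
    print([(st[i].tolist(),ce[i].round(1)) for i in range(1,c) if st[i][4]>8 and np.hypot(*(ce[i]-p))<40])
# bystanders / rack: change versus start and vs mid-job
a=cv2.imread("pics/scene0.png");b=cv2.imread("pics/end_scene.png");df=(cv2.absdiff(a,b).max(2)>45).astype(np.uint8)
c,l,st,ce=cv2.connectedComponentsWithStats(df);print([st[i].tolist() for i in range(1,c) if st[i][4]>12])
print(bot.observe()["position"],bot.observe()["t"])
```

```text
top 0.133 [177.2 242.6]
top 0.09 [184.2 243.4]
top 0.05 [190.  244.2]
[]
scene 0.133 [198.8 163.4]
scene 0.09 [202.2 174.3]
scene 0.05 [205.2 184. ]
[([197, 160, 14, 29, 217], array([202.1, 173.4]))]
[[0, 0, 36, 23, 597], [125, 0, 9, 33, 173], [133, 0, 2, 10, 18], [135, 0, 110, 57, 3501], [34, 5, 6, 9, 19], [0, 12, 139, 140, 7363], [0, 15, 47, 80, 2019], [14, 21, 17, 7, 29], [0, 26, 13, 3, 18], [199, 55, 57, 113, 3575], [212, 56, 13, 3, 20], [46, 72, 10, 5, 17], [58, 98, 8, 12, 54], [253, 122, 6, 12, 33], [196, 160, 17, 29, 270], [0, 174, 115, 184, 6408], [232, 188, 17, 28, 270], [376, 193, 9, 6, 29], [361, 200, 12, 10, 74], [374, 203, 9, 4, 23], [328, 214, 47, 46, 780], [394, 231, 23, 37, 563], [436, 239, 17, 24, 252], [323, 242, 6, 8, 16], [404, 278, 24, 37, 635], [174, 304, 23, 16, 198], [0, 310, 4, 13, 30], [208, 317, 8, 16, 41], [190, 320, 3, 5, 13], [3, 322, 16, 14, 43], [196, 327, 5, 8, 16], [0, 333, 46, 42, 571], [217, 334, 6, 16, 58], [179, 346, 14, 32, 191], [211, 351, 9, 15, 78], [195, 361, 5, 15, 29], [35, 362, 34, 38, 391], [198, 364, 9, 24, 78], [0, 373, 18, 15, 71], [54, 374, 8, 6, 13], [117, 385, 7, 7, 18], [131, 398, 11, 2, 14]]
[0.45191375 0.17559503 0.23818744] 33.65
```

Run:
```python
from h import *
for n in("top","scene"):
    f=cv2.imread(f"pics/end_{n}.png");d=cam(n);h=cv2.cvtColor(f,cv2.COLOR_BGR2HSV);m=cv2.inRange(h,(38,90,40),(85,255,255))
    c,l,st,ce=cv2.connectedComponentsWithStats(m)
    for k,L in((2,.064),(3,.063)):
        p=d["K"]@(d["R"]@(M[k]+a*L)+d["t"]);p=p[:2]/p[2]
        print(n,k,p.round(1),[(st[i].tolist(),ce[i].round(1).tolist()) for i in range(1,c) if st[i][4]>8 and np.hypot(*(ce[i]-p))<15])
```

```text
top 2 [377.6 238.2] [([372, 229, 17, 19, 173], [378.2, 238.0])]
top 3 [374.1 200.9] [([380, 198, 7, 11, 55], [382.5, 202.9])]
scene 2 [346.1 241. ] [([341, 237, 19, 18, 167], [348.0, 246.2])]
scene 3 [363.2 215.6] [([366, 217, 8, 10, 58], [369.9, 221.6])]
```

```bash
python3 -c "
from workcell import bot
print(bot.close_job())"
```

```text
the job is handed in; nothing more can be done
None
```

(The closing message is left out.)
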